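Lock the sliding inspection lens over the circuit board

TASK

Pull the spring plunger up, slide the lens sleeve along its rail to the end where the circuit board lies, and let the plunger drop fully home into the hole of the plate there, so that the sleeve is locked. The hole has to be found by feel: do not ram the pin against the plates, and leave the board and the other things on the bench where they are.

Things in the scene. Friction and masses are not known exactly. Their poses are not given: they have to be found in the camera images.
- stand: Lens stand fixed to the bench: a dark steel foot 90 x 370 x 8 mm with a U-shaped rail (34 mm wide, top at 60 mm) between two end posts (170 mm either side of the middle). Origin under the middle of the foot, at bench height; y runs along the rail, x across it towards the lens side, z up.
- lens_sleeve (a joint): Place of the sleeve along the rail, m, from the rail's middle, growing along the stand's y, limits -0.122 and +0.122. The sleeve is an aluminium square tube 50 x 50 mm round the rail, top at 70 mm; it slides with about 1.5 N of friction (about 3 N with the pin dragging on a plate) and stays where it is left. It starts within 18 mm of the middle, pin down in the open groove between the two plates, where it locks nothing.
- lens (a point): Centre of the round magnifying lens (98 mm over its rim, top 72 mm above the bench) that the sleeve carries on the stand's +x side, 135 mm from the rail's axis.
- plunger (a joint): Lift of the spring plunger, m: 0 = fully home, 0.016 = hard upper stop. A spring pushes it down: 8 N at 0, 12 N at the stop. It must be lifted more than 0.010 to pass onto a plate and reads about 0.009 while its pin rests on one. It drops home only in the groove (no lock) or in the strike plate's hole.
- pin_tip (a point): End of the plunger's steel pin, inside the sleeve, on the knob's axis: flat, 10 mm across, 50.5 mm above the bench when home, which is 9.5 mm below the top of the plates.
- knob (a point): Middle of the plunger's knob: a ribbed black upright cylinder 24 mm across and 28 mm tall on the sleeve's middle. It moves with the plunger: middle 100 mm above the bench when home. Below it a brass barrel, 18 mm across, stands from the sleeve's top (70 mm) to 83 mm. Grip it from above and pull straight up; pushed sideways, it moves the whole sleeve.
- strike: Brass carrier, 100 mm long, in the rail's groove at the board's end (either end). On it lies the steel strike plate, 76 x 24 mm, top 60 mm above the bench, flush with the rail, with the only hole in its middle (12 mm along the rail, 13 across). The plate is clamped by hand up to 12 mm off the carrier's middle along the rail: not measured. Origin on the bench under the carrier's middle; y along the rail.
- strike_top (a point): Point on the rail's axis above the carrier's middle, level with the strike plate's top (60 mm). The hole lies within 12 mm of it along the rail, either way. The plate must never be loaded with more than 30 N.
- blank: The like plate without a hole (72 x 24 mm, top at 60 mm) at the rail's other end. Origin on the bench below its middle; y along the rail. The pin must not load it with more than 30 N.
- board: Loose green circuit board 90 x 80 mm, 16 mm tall with its parts, lying on the bench on the lens side of the strike plate. Origin at the middle of its underside. Leave it.
- tray: Loose open clear parts tray 80 x 70 x 30 mm on the bench on the lens side, at the blank's end. Origin at the middle of its underside. Leave it.
- spool: Loose grey solder spool, 52 mm across, 40 mm tall, standing on the robot's side of the stand. Origin at the middle of its underside. Leave it.
- driver: Loose screwdriver 150 mm long lying on the robot's side of the stand. Leave it.

How it is judged:
By the outcome, as a careful person would: the job done as asked, in the order asked, and still so for the second after the job is handed in, with the robot touching nothing.
It also fails if it takes over 43 s, if anything falls off the work surface, if the arm or the gripper's body presses on something with over 40 N, if the wrist force passes 120 N, or if a joint passes its speed limit or range.

ROBOT

A 6-joint arm with a two-finger parallel gripper is mounted at the origin on the work surface. World frame = base frame: x ahead of the robot, y to its left, z up, the work surface at z = 0. Lengths are in m, angles in rad, forces in N, time in s.
With the tool pointing down it reaches from about 0.375 to 0.975 m from the base axis. Payload 3.8 kg.
Tool frame: the origin (TCP) lies at the very end of the fingers, on their centre line; the grasp point (between the pads) lies 19 mm behind it; z points along the fingers, y is the line along which they close (so a half turn about z gives the same grasp; the last joint's range is limited). The gripper opens to 85 mm and grips with 20 to 120 N. Pads are 22 mm wide; open, the fingers measure 114 mm over their backs; the gripper's body (76 mm by 85 mm) begins 54 mm behind the grasp point. The pads swing forward as they close: fully open they stand 13 mm farther back than shut.
Start: joints at [-1.341, 0.264, 1.604, -0, 1.274, -0.037], TCP at [0.178, -0.651, 0.231] pointing down, gripper open.
Joint ranges: [-2.63, 2.63], [-0.94, 2.18], [0.31, 2.57], [-1.31, 4.45], [0, 2.66], [-2.55, 2.55]. Speed limits (rad/s): [2.57, 2.57, 3.14, 3.14, 3.14, 3.14].

INTERFACE

Orientations are given as a rotation vector (axis times angle).
In Python, from workcell import monitor, viewer, workorder gives the robot as it stands.
- The arm moves only by the tool jog_arm, never from a script. Its argument "commands" is a list of rows, each an object with "travel": the shift along the tool's x, y, z in mm, a list of three; "rot": the turn, a rotation vector about the tool's x, y, z in degrees, a list of three; "claw": the closure in counts, from 0 (fully open) to 255 (shut). A call has exactly 5 rows; each row shifts and turns the commanded pose from where the row before left it, along the tool's axes as they then stand; what a row does not reach is not made up. A row lasts 1/10 s, in which the tool goes at most 50 mm and 8.59 degrees, less where a joint would pass 70% of its speed; a pose out of reach is approached as far as the arm can. A call is refused whole if a number of a shift passes 50 or a number of a turn 8.59, either way. A call with a gripper value outside its range is refused whole. The fingers move at their own pace and stop on an object; "force" is the grip in N (left out, the last holds). Time passes only in rows, so rows that do not move let the fingers close, or fill a call up. It gives the time, the measured TCP pose, the force, the opening and the grip force at its end, in the units of the state.
- monitor.read_state(): the state, without advancing time (a new reading comes with each control period).
- viewer.read_camera(name): name is "scene" or "top" or "wrist"; returns a dict with "color" (400x640x3 uint8, blue, green, red), "camera_matrix" (3x3 intrinsics, pixels), "R" (3x3) and "t" (3): a world point X has camera coordinates R X + t. Camera axes: x right, y down, z forward; pixel columns grow to the right and rows downward; lengths in m; the calibration is good to about 2 mm. A picture is of the moment at which its call begins. There is no depth.
- workorder.finish_job(): hands the job in; it is judged then, once.
The state is a dict: "time": time; "q": joint angles; "joint_vel": joint speeds; "joint_torque": joint torques, N m; "tool_pos": TCP position; "tcp_rot": TCP orientation; "wrist_force": force on the tool from outside, world axes, zero at the start; "torque": the same for the moment, N m; "width": opening from 0.0 (shut) to 1.0 (fully open); "grip_force": force on a finger pad.
Only numpy, scipy, OpenCV 4.12 (cv2) and the standard library are available. Lean on these libraries where they do the work, as an engineer would, in place of code of your own. Each camera call takes 0.05 s, during which the arm holds its last target. There are 200 camera calls.

## Working session

There is one attempt and no reset: what is moved stays moved. The work goes in short steps, Python scripts to look and compute and a tool call to move; the robot and the scene stay as the last step left them, time stands still between calls to the robot, and variables do not carry over. Pictures are saved under pics/ and viewed, at most 10 in all, crops included, and the job is handed in when it is done.

Besides the shell and the picture viewer there is one more tool, called after "Request:" by a JSON object that holds its "fn" and its "kwargs", one argument or row to a line. jog_arm: Moves the arm, as the interface text tells. Its arguments: {"type":"object","properties":{"commands":{"type":"array","items":{"type":"object","properties":{"travel":{"type":"array","items":{"type":"number"}},"rot":{"type":"array","items":{"type":"number"}},"claw":{"type":"number"}}}},"force":{"type":"number"}},"required":["commands"]}

```bash
mkdir -p pics; cat > h.py <<'E'
import numpy as np,cv2
from workcell import monitor,viewer,workorder
def cam(n,f=None):
    d=viewer.read_camera(n)
    if f: cv2.imwrite('pics/'+f,d['color'])
    return d
def ray(d,u,v,z):
    K=np.array(d['camera_matrix']);R=np.array(d['R']);t=np.array(d['t'])
    c=-R.T@t; r=R.T@np.linalg.solve(K,[u,v,1.]); return c+r*(z-c[2])/r[2]
def proj(d,X):
    p=np.array(d['camera_matrix'])@(np.array(d['R'])@np.array(X)+np.array(d['t'])); return p[:2]/p[2]
def st():
    s=monitor.read_state()
    for k in('time','tool_pos','tcp_rot','wrist_force','width','grip_force'): print(k,np.round(s[k],4))
    return s
E
python3 - <<'E'
from h import *
import pickle
st()
for n in('top','scene'):
    d=cam(n,n+'0.png'); pickle.dump(d,open(n+'0.pkl','wb')); print(n,-np.array(d['R']).T@d['t'])
E
```

```text
time 0.0
tool_pos [ 0.1778 -0.6504  0.23  ]
tcp_rot [-3.1115e+00 -4.1760e-01  4.0000e-04]
wrist_force [-0.6393 -0.1231  0.3405]
width 0.9992
grip_force 0.0
top [0.39012682 0.00434875 0.97337833]
scene [0.8546693  0.51365583 0.61228377]
```

View pics/top0.png

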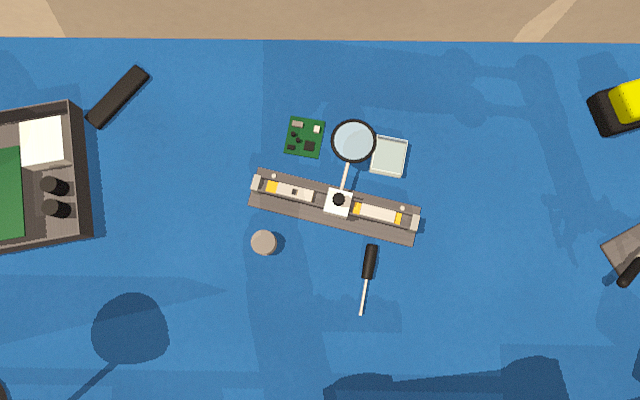

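View pics/scene0.png

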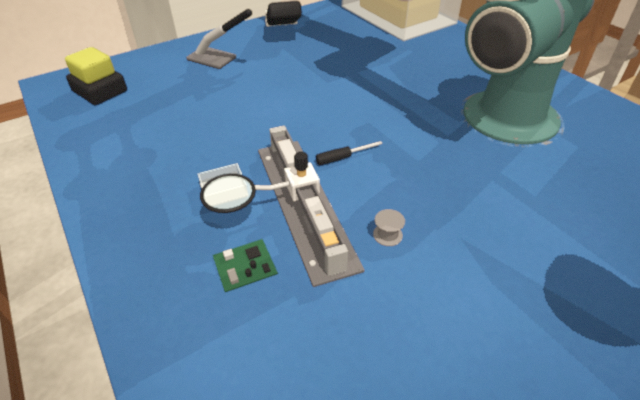

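The top view shows the knob at about (339,199), the board at (305,137) at the +y (left) end, and the strike plate with a dark hole near (294,191). The blank is at the right end, the spool at (264,242) and the driver at (368,270). The scene view agrees with this.

```bash
python3 - <<'E'
from h import *
import pickle
d=pickle.load(open('top0.pkl','rb'))
c=d['color'][150:260,235:435]; cv2.imwrite('pics/topc.png',cv2.resize(c,None,fx=4,fy=4,interpolation=cv2.INTER_CUBIC))
E
```

```text
(no output)
```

View pics/topc.png

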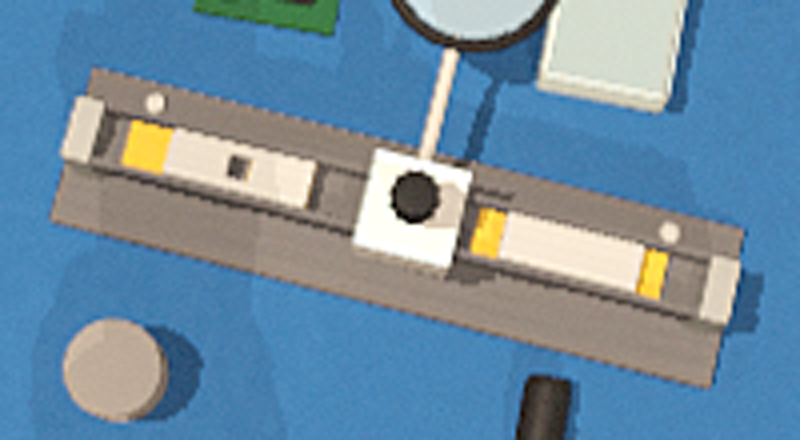

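The enlarged crop shows the foot corners at (92,68), (743,228), (710,388) and (52,222). The hole is at (238,168), the knob top at (414,196), and the strike plate runs from x≈165 to x≈312.

```bash
python3 - <<'E'
from h import *
import pickle
d=pickle.load(open('top0.pkl','rb'))
f=lambda x,y,z: ray(d,235+(x+.5)/4-.5,150+(y+.5)/4-.5,z)
C=[f(*p,.008) for p in[(92,68),(743,228),(710,388),(52,222)]]
print(np.round(C,4)); m=np.mean(C,0)
y=(C[0]+C[3]-C[1]-C[2])[:2];print('len',np.linalg.norm(y)/2,np.linalg.norm(C[0]-C[3])); y/=np.linalg.norm(y); x=np.array([y[1],-y[0]])
print('mid',m,'y',y,'ang',np.degrees(np.arctan2(y[1],y[0])))
for n,p in dict(hole=(238,168,.06),knob=(414,196,.114),sl1=(376,148,.07),sl2=(473,168,.07),sl3=(449,272,.07),sl4=(353,246,.07),pl=(163,148,.06),pr=(312,184,.06),postL=(82,130,.06),postR=(722,290,.06)).items():
    w=f(*p); r=w[:2]-m[:2]; print(n,np.round(w,4),'stand x,y',np.round([r@x,r@y],4))
s=monitor.read_state()
from scipy.spatial.transform import Rotation as R
print(np.round(R.from_rotvec(s['tcp_rot']).as_matrix(),3))
E
```

```text
[[ 0.6384  0.1512  0.008 ]
 [ 0.5533 -0.2069  0.008 ]
 [ 0.4663 -0.1869  0.008 ]
 [ 0.5514  0.1695  0.008 ]]
len 0.3672706716247656 0.08884880755794401
mid [ 0.552342   -0.01826194  0.008     ] y [0.23174453 0.97277668] ang 76.60019854176096
hole [0.5725 0.0652 0.06  ] stand x,y [0.0002 0.0859]
knob [ 0.549  -0.0244  0.114 ] stand x,y [-0.0019 -0.0068]
sl1 [ 0.5819 -0.0062  0.07  ] stand x,y [0.026  0.0186]
sl2 [ 0.5721 -0.056   0.07  ] stand x,y [ 0.028  -0.0321]
sl3 [ 0.5181 -0.0439  0.07  ] stand x,y [-0.0273 -0.0328]
sl4 [0.5308 0.005  0.07  ] stand x,y [-0.0263  0.0176]
pl [0.5826 0.1046 0.06  ] stand x,y [0.0009 0.1265]
pr [0.5645 0.0267 0.06  ] stand x,y [0.0015 0.0465]
postL [0.5916 0.1472 0.06  ] stand x,y [-1.0e-04  1.7e-01]
postR [ 0.5122 -0.1839  0.06  ] stand x,y [-0.0006 -0.1705]
[[ 0.965  0.264 -0.   ]
 [ 0.264 -0.965  0.002]
 [ 0.    -0.002 -1.   ]]
```

Request:
{"fn": "jog_arm", "kwargs": {
  "commands": [
    {"rot": [0, 0, 7.2], "travel": [0, 0, 0], "claw": 0},
    {"rot": [0, 0, 7.2], "travel": [0, 0, 0], "claw": 0},
    {"rot": [0, 0, 7.2], "travel": [0, 0, 0], "claw": 0},
    {"rot": [0, 0, 7.1], "travel": [0, 0, 0], "claw": 0},
    {"travel": [12, -38, 0], "rot": [0, 0, 0], "claw": 0}
  ],
  "force": 60
}}

```text
time: 0.6
tool_pos: [0.1966, -0.6192, 0.2302]
tcp_rot: [3.118, -0.376, -0.002]
wrist_force: [0.9, -0.2, 0.1]
width: 0.999
grip_force: 0.0
```

Request:
{"fn": "jog_arm", "kwargs": {
  "commands": [
    {"travel": [12, -38, 0]},
    {"travel": [12, -38, 0]},
    {"travel": [12, -38, 0]},
    {"travel": [12, -38, 0]},
    {"travel": [12, -38, 0]}
  ]
}}

```text
$.commands[0]: bad value
```

Request:
{"fn": "jog_arm", "kwargs": {
  "commands": [
    {"travel": [12, -38, 0]},
    {"travel": [12, -38, 0]},
    {"travel": [12, -38, 0]},
    {"travel": [12, -38, 0]},
    {"travel": [12, -38, 0]}
  ]
}}

```text
$.commands[0]: bad value
```

Request:
{"fn": "jog_arm", "kwargs": {
  "commands": [
    {"travel": [12, -38, 0]},
    {"travel": [12, -38, 0]},
    {"travel": [12, -38, 0]},
    {"travel": [12, -38, 0]},
    {"travel": [0, 0, 0]}
  ]
}}

```text
$.commands[0]: bad value
```

```bash
python3 - <<'E'
from h import *
from scipy.spatial.transform import Rotation as R
s=st(); M=R.from_rotvec(s['tcp_rot']).as_matrix(); print(np.round(M,4))
T=np.array([.5507,-.0251,.083]); print('to go tool mm',np.round(M.T@(T-s['tool_pos'])*1000,1))
print(s['q'])
cam('wrist','w0.png')
E
```

```text
time 0.6
tool_pos [ 0.1966 -0.6192  0.2302]
tcp_rot [ 3.1179e+00 -3.7620e-01 -1.7000e-03]
wrist_force [ 0.8586 -0.1576  0.0524]
width 0.9986
grip_force 0.0
[[ 9.713e-01 -2.378e-01 -1.200e-03]
 [-2.378e-01 -9.713e-01 -1.000e-03]
 [-9.000e-04  1.200e-03 -1.000e+00]]
to go tool mm [ 202.8 -661.4  146.2]
[-1.30099618e+00  2.16767762e-01  1.66378797e+00 -1.48020264e-03
  1.26042893e+00  5.10383104e-01]
```

View pics/w0.png

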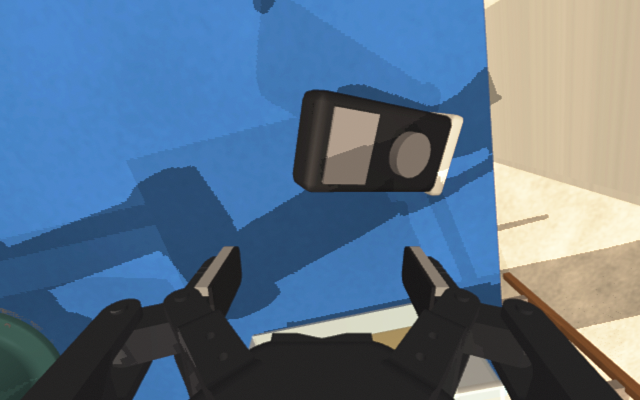

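The first call worked, but the later rows were refused because every row needs all its fields. The wrist view shows only bench clutter and the open fingers at (220,270) and (425,270). I'll continue with full rows.

Request:
{"fn": "jog_arm", "kwargs": {
  "commands": [
    {"travel": [12, -39, 0], "rot": [0, 0, 0], "claw": 0},
    {"travel": [12, -39, 0], "rot": [0, 0, 0], "claw": 0},
    {"travel": [12, -39, 0], "rot": [0, 0, 0], "claw": 0},
    {"travel": [12, -39, 0], "rot": [0, 0, 0], "claw": 0},
    {"travel": [12, -39, 0], "rot": [0, 0, 0], "claw": 0}
  ]
}}

```text
time: 1.15
tool_pos: [0.3024, -0.4393, 0.2308]
tcp_rot: [-3.119, 0.367, 0.001]
wrist_force: [-0.1, 0.2, 1.0]
width: 1.0
grip_force: 0.0
```

Request:
{"fn": "jog_arm", "kwargs": {
  "commands": [
    {"travel": [12, -39, 0], "rot": [0, 0, 0], "claw": 0},
    {"travel": [12, -39, 0], "rot": [0, 0, 0], "claw": 0},
    {"travel": [12, -39, 0], "rot": [0, 0, 0], "claw": 0},
    {"travel": [12, -39, 0], "rot": [0, 0, 0], "claw": 0},
    {"travel": [12, -39, 0], "rot": [0, 0, 0], "claw": 0}
  ]
}}

```text
time: 1.65
tool_pos: [0.4059, -0.2637, 0.231]
tcp_rot: [-3.12, 0.367, 0.0]
wrist_force: [1.5, -0.5, -0.2]
width: 0.993
grip_force: 0.0
```

Request:
{"fn": "jog_arm", "kwargs": {
  "commands": [
    {"travel": [12, -39, 0], "rot": [0, 0, 0], "claw": 0},
    {"travel": [12, -39, 0], "rot": [0, 0, 0], "claw": 0},
    {"travel": [12, -39, 0], "rot": [0, 0, 0], "claw": 0},
    {"travel": [12, -39, 0], "rot": [0, 0, 0], "claw": 0},
    {"travel": [12, -39, 0], "rot": [0, 0, 0], "claw": 0}
  ]
}}

```text
time: 2.15
tool_pos: [0.5095, -0.0879, 0.231]
tcp_rot: [-3.12, 0.366, 0.001]
wrist_force: [0.0, -1.2, 0.1]
width: 0.998
grip_force: 0.0
```

Request:
{"fn": "jog_arm", "kwargs": {
  "commands": [
    {"travel": [12, -36, 0], "rot": [0, 0, 0], "claw": 0},
    {"travel": [0, 0, 0], "rot": [0, 0, 0], "claw": 0},
    {"travel": [0, 0, 0], "rot": [0, 0, 0], "claw": 0},
    {"travel": [0, 0, 0], "rot": [0, 0, 0], "claw": 0},
    {"travel": [0, 0, 0], "rot": [0, 0, 0], "claw": 0}
  ]
}}

```text
time: 2.65
tool_pos: [0.5286, -0.0585, 0.2311]
tcp_rot: [3.12, -0.369, -0.001]
wrist_force: [0.3, 0.8, 0.2]
width: 1.001
grip_force: 0.0
```

```bash
python3 - <<'E'
from h import *
from scipy.spatial.transform import Rotation as R
s=st(); M=R.from_rotvec(s['tcp_rot']).as_matrix(); print(np.round(M,4))
T=np.array([.5507,-.0251,.083]); print('to go tool mm',np.round(M.T@(T-s['tool_pos'])*1000,1))
print(s['q'])
d=cam('wrist','w1.png'); print(proj(d,[.5507,-.0251,.114]),proj(d,[.5725,.0652,.06]))
E
```

```text
time 2.65
tool_pos [ 0.5286 -0.0585  0.2311]
tcp_rot [ 3.1196e+00 -3.6920e-01 -8.0000e-04]
wrist_force [0.3171 0.8051 0.2025]
width 1.0007
grip_force 0.0
[[ 9.724e-01 -2.334e-01 -5.000e-04]
 [-2.334e-01 -9.724e-01 -2.000e-04]
 [-5.000e-04  3.000e-04 -1.000e+00]]
to go tool mm [ 13.8 -37.6 148.1]
[-1.56772158e-01 -7.24856681e-03  1.90836113e+00 -3.09388030e-04
  1.24096543e+00  1.64969873e+00]
[282.34039417 177.33041028] [207.62504806 166.07590711]
```

View pics/w1.png

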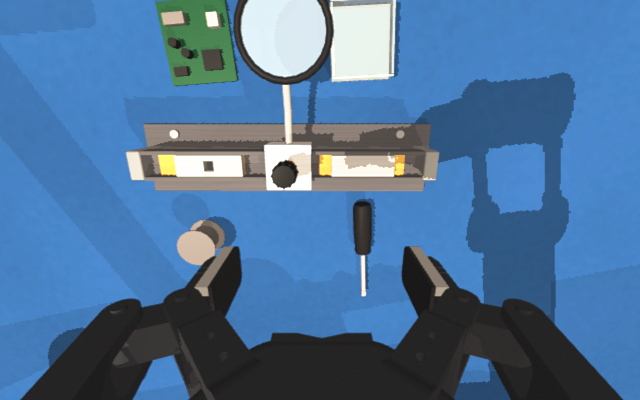

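The wrist view shows the stand square to the tool, with the knob at (285,174) and the hole at (208,166). Both match the projections to within about 3 px, so I'll descend over the knob.

Request:
{"fn": "jog_arm", "kwargs": {
  "commands": [
    {"travel": [14, -37, 0], "rot": [0, 0, 0], "claw": 0},
    {"travel": [0, 0, 0], "rot": [0, 0, 0], "claw": 0},
    {"travel": [0, 0, 30], "rot": [0, 0, 0], "claw": 0},
    {"travel": [0, 0, 30], "rot": [0, 0, 0], "claw": 0},
    {"travel": [0, 0, 0], "rot": [0, 0, 0], "claw": 0}
  ]
}}

```text
time: 3.2
tool_pos: [0.5474, -0.0253, 0.1667]
tcp_rot: [3.119, -0.368, -0.015]
wrist_force: [0.3, -0.6, -0.1]
width: 1.001
grip_force: 0.0
```

```bash
python3 - <<'E'
from h import *
from scipy.spatial.transform import Rotation as R
s=st(); M=R.from_rotvec(s['tcp_rot']).as_matrix()
d=cam('wrist','w2.png'); p=proj(d,[.5507,-.0251,.114]);print(p)
g=cv2.cvtColor(d['color'],cv2.COLOR_BGR2GRAY)
u,v=np.round(p).astype(int); a=(g[v-60:v+60,u-60:u+60]<50).astype(np.uint8)
n,l,S,c=cv2.connectedComponentsWithStats(a)
for i in range(1,n):
    if S[i,4]>150:
        q=c[i]+[u-60,v-60]; w=ray(d,*q,.105); print(S[i],q,w,'tool mm',np.round(M.T@(w-s['tool_pos'])*1000,1))
E
```

```text
time 3.2
tool_pos [ 0.5474 -0.0253  0.1667]
tcp_rot [ 3.1194 -0.3682 -0.0145]
wrist_force [ 0.2609 -0.6436 -0.1252]
width 1.0014
grip_force 0.0
[320.06710541 210.65612315]
[ 45  35  32  31 716] [320.20391061 201.33379888] [ 0.55485076 -0.02616389  0.105     ] tool mm [ 8.  -1.  61.6]
```

View pics/w2.png

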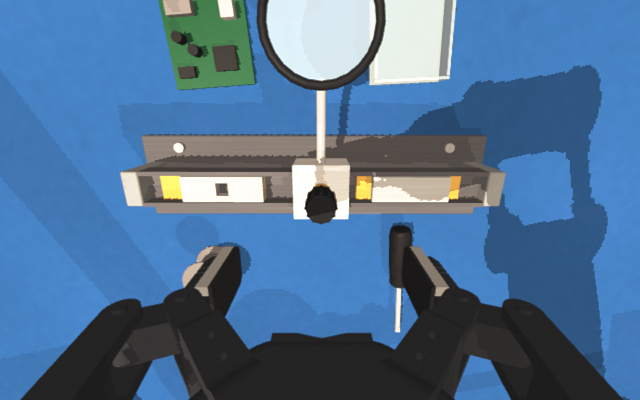

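The wrist view shows the knob at (320,204), centred along the rail between the open fingers at x≈220 and x≈425, and the hole at (222,189). I'll go down and grip.

Request:
{"fn": "jog_arm", "kwargs": {
  "commands": [
    {"travel": [0, 0, 30], "rot": [0, 0, 0], "claw": 0},
    {"travel": [0, 0, 30], "rot": [0, 0, 0], "claw": 0},
    {"travel": [0, 0, 18], "rot": [0, 0, 0], "claw": 0},
    {"travel": [0, 0, 8], "rot": [0, 0, 0], "claw": 0},
    {"travel": [0, 0, 0], "rot": [0, 0, 0], "claw": 0}
  ]
}}

```text
time: 3.75
tool_pos: [0.5515, -0.0251, 0.0856]
tcp_rot: [3.12, -0.368, -0.0]
wrist_force: [-0.3, 0.2, -0.1]
width: 1.0
grip_force: 0.0
```

Request:
{"fn": "jog_arm", "kwargs": {
  "commands": [
    {"travel": [0, 0, 0], "rot": [0, 0, 0], "claw": 80},
    {"travel": [0, 0, 0], "rot": [0, 0, 0], "claw": 150},
    {"travel": [0, 0, 0], "rot": [0, 0, 0], "claw": 190},
    {"travel": [0, 0, 0], "rot": [0, 0, 0], "claw": 220},
    {"travel": [0, 0, 0], "rot": [0, 0, 0], "claw": 220}
  ],
  "force": 60
}}

```text
time: 4.25
tool_pos: [0.552, -0.0248, 0.0863]
tcp_rot: [3.12, -0.367, 0.002]
wrist_force: [-1.6, -1.0, 4.9]
width: 0.26
grip_force: 58.5
```

Request:
{"fn": "jog_arm", "kwargs": {
  "commands": [
    {"travel": [0, 0, 0], "rot": [0, 0, 0], "claw": 255},
    {"travel": [0, 0, 0], "rot": [0, 0, 0], "claw": 255},
    {"travel": [0, 0, 0], "rot": [0, 0, 0], "claw": 255},
    {"travel": [0, 0, 0], "rot": [0, 0, 0], "claw": 255},
    {"travel": [0, 0, 0], "rot": [0, 0, 0], "claw": 255}
  ]
}}

```text
time: 4.75
tool_pos: [0.552, -0.0247, 0.0863]
tcp_rot: [3.12, -0.367, 0.002]
wrist_force: [-1.3, 0.8, 5.7]
width: 0.262
grip_force: 58.6
```

```bash
python3 - <<'E'
from h import *
st(); d=cam('wrist','w3.png'); print(proj(d,[.5725,.0652,.06]))
E
```

```text
time 4.75
tool_pos [ 0.552  -0.0247  0.0863]
tcp_rot [ 3.1201e+00 -3.6670e-01  1.8000e-03]
wrist_force [-1.3138  0.8454  5.662 ]
width 0.2625
grip_force 58.5597
[182.25704423 230.84346197]
```

View pics/w3.png

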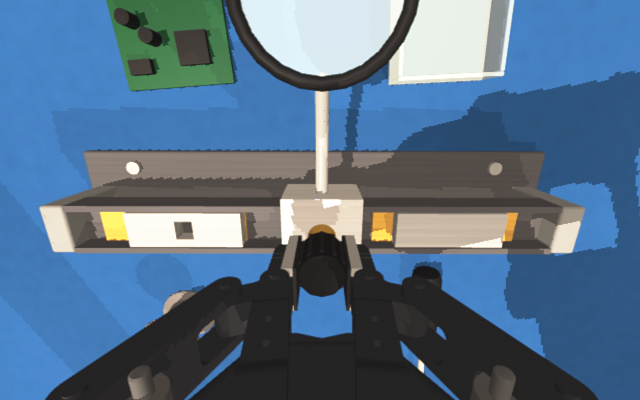

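The knob at (322,262) is gripped between both pads at 22 mm opening. The hole at (184,230) matches its projection. I'll lift next.

Request:
{"fn": "jog_arm", "kwargs": {
  "commands": [
    {"travel": [0, 0, -4], "rot": [0, 0, 0], "claw": 255},
    {"travel": [0, 0, -4], "rot": [0, 0, 0], "claw": 255},
    {"travel": [0, 0, -4], "rot": [0, 0, 0], "claw": 255},
    {"travel": [0, 0, -3], "rot": [0, 0, 0], "claw": 255},
    {"travel": [0, 0, 0], "rot": [0, 0, 0], "claw": 255}
  ],
  "force": 70
}}

```text
time: 5.3
tool_pos: [0.5517, -0.0247, 0.099]
tcp_rot: [-3.12, 0.367, -0.001]
wrist_force: [6.3, -1.0, -11.1]
width: 0.258
grip_force: 68.9
```

Lift is 12.7 mm at −11 N, which matches the spring. I'll slide toward the hole, keeping the pin lifted.

Request:
{"fn": "jog_arm", "kwargs": {
  "commands": [
    {"travel": [1, -5, 0], "rot": [0, 0, 0], "claw": 255},
    {"travel": [0, -8, 0], "rot": [0, 0, 0], "claw": 255},
    {"travel": [0, -8, 0], "rot": [0, 0, 0], "claw": 255},
    {"travel": [0, -8, 0], "rot": [0, 0, 0], "claw": 255},
    {"travel": [0, -8, 0], "rot": [0, 0, 0], "claw": 255}
  ]
}}

```text
time: 5.8
tool_pos: [0.5603, 0.0108, 0.0983]
tcp_rot: [3.119, -0.367, -0.003]
wrist_force: [4.2, -3.7, -11.0]
width: 0.257
grip_force: 69.0
```

Request:
{"fn": "jog_arm", "kwargs": {
  "commands": [
    {"travel": [0, -8, 0], "rot": [0, 0, 0], "claw": 255},
    {"travel": [0, -8, 0], "rot": [0, 0, 0], "claw": 255},
    {"travel": [0, -8, 0], "rot": [0, 0, 0], "claw": 255},
    {"travel": [0, -8, 0], "rot": [0, 0, 0], "claw": 255},
    {"travel": [0, -7, 0], "rot": [0, 0, 0], "claw": 255}
  ]
}}

```text
time: 6.3
tool_pos: [0.5694, 0.0487, 0.0982]
tcp_rot: [3.119, -0.366, -0.002]
wrist_force: [4.4, -3.2, -11.0]
width: 0.258
grip_force: 69.0
```

```bash
python3 - <<'E'
from h import *
from scipy.spatial.transform import Rotation as R
s=st(); M=R.from_rotvec(s['tcp_rot']).as_matrix()
r=s['tool_pos'][:2]-np.array([.55234,-.01826]);y=np.array([.2317,.9728]);x=np.array([.9728,-.2317]);print('stand',r@x,r@y,M.T@np.array(s['wrist_force']))
cam('scene','s1.png')
E
```

```text
time 6.3
tool_pos [0.5694 0.0487 0.0982]
tcp_rot [ 3.1188e+00 -3.6640e-01 -2.3000e-03]
wrist_force [  4.4248  -3.1898 -10.9753]
width 0.2579
grip_force 69.0008
stand 0.0011183198803771323 0.06912616778826723 [ 5.0575627   2.0610535  10.97201111]
```

View pics/s1.png

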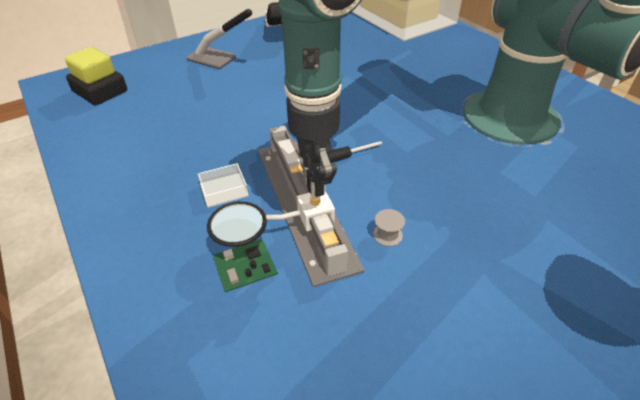

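The scene view shows the sleeve at (316,208), now over the strike plate, with the board, tray and spool unmoved. I'll lower gently to feel the plate.

Request:
{"fn": "jog_arm", "kwargs": {
  "commands": [
    {"travel": [0.5, 0, 0], "rot": [0, 0, 0], "claw": 255},
    {"travel": [0.5, 0, 0.7], "rot": [0, 0, 0], "claw": 255},
    {"travel": [0, 0, 0.7], "rot": [0, 0, 0], "claw": 255},
    {"travel": [0, 0, 0.7], "rot": [0, 0, 0], "claw": 255},
    {"travel": [0, 0, 0.7], "rot": [0, 0, 0], "claw": 255}
  ]
}}

```text
time: 6.85
tool_pos: [0.5697, 0.0488, 0.0967]
tcp_rot: [3.12, -0.367, -0.004]
wrist_force: [0.1, 1.3, -11.0]
width: 0.256
grip_force: 69.2
```

Request:
{"fn": "jog_arm", "kwargs": {
  "commands": [
    {"travel": [0, 0, 0.6], "rot": [0, 0, 0], "claw": 255},
    {"travel": [0, 0, 0.6], "rot": [0, 0, 0], "claw": 255},
    {"travel": [0, 0, 0], "rot": [0, 0, 0], "claw": 255},
    {"travel": [0, 0, 0], "rot": [0, 0, 0], "claw": 255},
    {"travel": [0, 0, 0], "rot": [0, 0, 0], "claw": 255}
  ]
}}

```text
time: 7.35
tool_pos: [0.5699, 0.0488, 0.096]
tcp_rot: [3.12, -0.367, -0.004]
wrist_force: [-5.0, 1.7, -7.7]
width: 0.261
grip_force: 69.3
```

Request:
{"fn": "jog_arm", "kwargs": {
  "commands": [
    {"travel": [-0.5, 0, 0.5], "rot": [0, 0, 0], "claw": 255},
    {"travel": [0, 0, 0.5], "rot": [0, 0, 0], "claw": 255},
    {"travel": [0, 0, 0], "rot": [0, 0, 0], "claw": 255},
    {"travel": [0, 0, 0], "rot": [0, 0, 0], "claw": 255},
    {"travel": [0, 0, 0], "rot": [0, 0, 0], "claw": 255}
  ]
}}

```text
time: 7.85
tool_pos: [0.5699, 0.0488, 0.0959]
tcp_rot: [3.12, -0.367, -0.002]
wrist_force: [-5.4, 1.1, -5.6]
width: 0.253
grip_force: 69.5
```

The pin is resting on the plate lightly, with the spring partly carried. I'll slide on and watch z.

Request:
{"fn": "jog_arm", "kwargs": {
  "commands": [
    {"travel": [-0.5, -2, 0.5], "rot": [0, 0, 0], "claw": 255},
    {"travel": [0, -2, 0.5], "rot": [0, 0, 0], "claw": 255},
    {"travel": [0, -2, 0], "rot": [0, 0, 0], "claw": 255},
    {"travel": [0, -2, 0], "rot": [0, 0, 0], "claw": 255},
    {"travel": [0, -2, 0], "rot": [0, 0, 0], "claw": 255}
  ]
}}

```text
time: 8.35
tool_pos: [0.5722, 0.0581, 0.0957]
tcp_rot: [3.119, -0.366, -0.001]
wrist_force: [-7.8, -1.1, -1.5]
width: 0.257
grip_force: 70.1
```

Request:
{"fn": "jog_arm", "kwargs": {
  "commands": [
    {"travel": [0, -1, 0], "rot": [0, 0, 0], "claw": 255},
    {"travel": [0, -1, 0], "rot": [0, 0, 0], "claw": 255},
    {"travel": [0, -0.5, 0], "rot": [0, 0, 0], "claw": 255},
    {"travel": [0, -0.5, 0], "rot": [0, 0, 0], "claw": 255},
    {"travel": [0, 0, 0], "rot": [0, 0, 0], "claw": 255}
  ]
}}

```text
time: 8.85
tool_pos: [0.5729, 0.0611, 0.0956]
tcp_rot: [3.119, -0.367, -0.001]
wrist_force: [-6.1, -0.8, -2.3]
width: 0.259
grip_force: 70.1
```

Request:
{"fn": "jog_arm", "kwargs": {
  "commands": [
    {"travel": [-0.5, -0.5, 0], "rot": [0, 0, 0], "claw": 255},
    {"travel": [0, -0.5, 0], "rot": [0, 0, 0], "claw": 255},
    {"travel": [0, -0.5, 0], "rot": [0, 0, 0], "claw": 255},
    {"travel": [0, -0.5, 0], "rot": [0, 0, 0], "claw": 255},
    {"travel": [0, -0.5, 0], "rot": [0, 0, 0], "claw": 255}
  ]
}}

```text
time: 9.35
tool_pos: [0.5734, 0.0638, 0.0942]
tcp_rot: [3.119, -0.367, 0.001]
wrist_force: [-2.1, -0.6, -10.0]
width: 0.259
grip_force: 69.4
```

The pin is dropping into the hole: z fell 1.4 mm and the arm now carries the full spring load. I'll lower it home.

Request:
{"fn": "jog_arm", "kwargs": {
  "commands": [
    {"travel": [0, -0.5, 1], "rot": [0, 0, 0], "claw": 255},
    {"travel": [0, 0, 1.5], "rot": [0, 0, 0], "claw": 255},
    {"travel": [0, 0, 1.5], "rot": [0, 0, 0], "claw": 255},
    {"travel": [0, 0, 1], "rot": [0, 0, 0], "claw": 255},
    {"travel": [0, 0, 0], "rot": [0, 0, 0], "claw": 255}
  ]
}}

```text
time: 9.85
tool_pos: [0.5735, 0.0646, 0.0892]
tcp_rot: [3.12, -0.367, 0.001]
wrist_force: [-1.0, -0.1, -9.4]
width: 0.255
grip_force: 69.2
```

Request:
{"fn": "jog_arm", "kwargs": {
  "commands": [
    {"travel": [0, 0, 1], "rot": [0, 0, 0], "claw": 255},
    {"travel": [0, 0, 1], "rot": [0, 0, 0], "claw": 255},
    {"travel": [0, 0, 0.7], "rot": [0, 0, 0], "claw": 255},
    {"travel": [0, 0, 0], "rot": [0, 0, 0], "claw": 255},
    {"travel": [0, 0, 0], "rot": [0, 0, 0], "claw": 255}
  ]
}}

```text
time: 10.35
tool_pos: [0.5736, 0.0647, 0.0868]
tcp_rot: [-3.12, 0.367, -0.001]
wrist_force: [-0.1, -0.9, -7.7]
width: 0.261
grip_force: 69.3
```

Request:
{"fn": "jog_arm", "kwargs": {
  "commands": [
    {"travel": [0, 0, 0.5], "rot": [0, 0, 0], "claw": 255},
    {"travel": [0, 0, 0.3], "rot": [0, 0, 0], "claw": 255},
    {"travel": [0, 0, 0], "rot": [0, 0, 0], "claw": 255},
    {"travel": [0, 0, 0], "rot": [0, 0, 0], "claw": 200},
    {"travel": [0, 0, 0], "rot": [0, 0, 0], "claw": 150}
  ]
}}

```text
time: 10.85
tool_pos: [0.5748, 0.065, 0.0869]
tcp_rot: [-3.119, 0.367, -0.005]
wrist_force: [-0.2, 0.5, 0.0]
width: 0.407
grip_force: 0.0
```

Request:
{"fn": "jog_arm", "kwargs": {
  "commands": [
    {"travel": [0, 0, 0], "rot": [0, 0, 0], "claw": 80},
    {"travel": [0, 0, 0], "rot": [0, 0, 0], "claw": 0},
    {"travel": [0, 0, 0], "rot": [0, 0, 0], "claw": 0},
    {"travel": [0, 0, 0], "rot": [0, 0, 0], "claw": 0},
    {"travel": [0, 0, 0], "rot": [0, 0, 0], "claw": 0}
  ]
}}

```text
time: 11.35
tool_pos: [0.5735, 0.0647, 0.086]
tcp_rot: [-3.12, 0.367, -0.001]
wrist_force: [0.1, -1.2, 0.0]
width: 0.996
grip_force: 0.0
```

Request:
{"fn": "jog_arm", "kwargs": {
  "commands": [
    {"travel": [0, 0, -15], "rot": [0, 0, 0], "claw": 0},
    {"travel": [0, 0, -30], "rot": [0, 0, 0], "claw": 0},
    {"travel": [0, 0, -30], "rot": [0, 0, 0], "claw": 0},
    {"travel": [0, 0, -30], "rot": [0, 0, 0], "claw": 0},
    {"travel": [0, 0, 0], "rot": [0, 0, 0], "claw": 0}
  ]
}}

```text
time: 11.85
tool_pos: [0.5772, 0.065, 0.1978]
tcp_rot: [-3.118, 0.367, -0.017]
wrist_force: [0.1, 0.1, 0.3]
width: 1.0
grip_force: 0.0
```

```bash
python3 - <<'E'
from h import *
st()
d=cam('scene','s2.png'); y=np.array([.2317,.9728]); m=np.array([.55234,-.01826]); k=m+.0855*y
for z in(.070,.083,.086,.114,.123): print(z,proj(d,[*k,z]))
p=proj(d,[*k,.09]).astype(int); c=d['color'][p[1]-50:p[1]+50,p[0]-60:p[0]+60]
print(p); cv2.imwrite('pics/s2c.png',cv2.resize(c,None,fx=5,fy=5,interpolation=cv2.INTER_CUBIC))
E
```

```text
time 11.85
tool_pos [0.5772 0.065  0.1978]
tcp_rot [-3.118   0.3666 -0.017 ]
wrist_force [0.0979 0.1199 0.3417]
width 0.9997
grip_force 0.0
0.07 [318.82206679 207.8111798 ]
0.083 [318.74373452 202.28606885]
0.086 [318.72539189 200.99228393]
0.114 [318.54918476 188.56363896]
0.123 [318.49055185 184.42800849]
[318 199]
```

View pics/s2c.png

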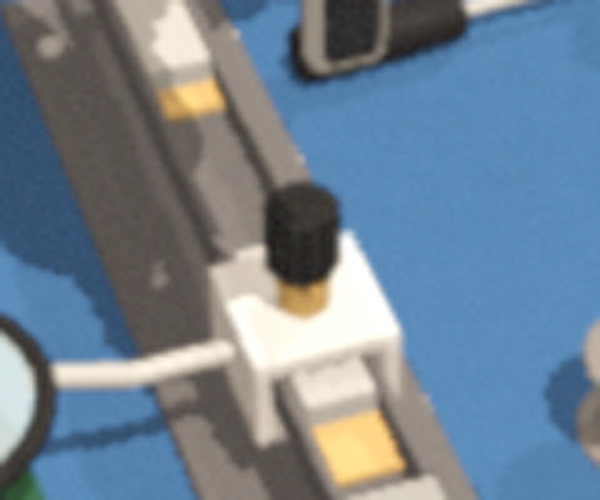

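The knob's top is at crop (303,203), which is image row 189.6. The projection for a plunger fully home is 188.6, and 184 or less for one resting on the plate, so the pin is home in the hole. I'll hand it in.

```bash
python3 -c "
from h import *
print(workorder.finish_job())"
```

```text
the job is handed in; nothing more can be done
None
```

The job is handed in: the sleeve is at the board's end with the plunger dropped home in the strike plate's hole (judged by force, height and camera, no tug test), and the arm is clear after about 12 s.

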